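# Open the wide centrifuge rotor and hold its lid

## Task

Two centrifuge rotors stand on the black mat, each closed by a screw lid with a black knob; they come from machines that spin opposite ways, so either lid may have an ordinary or a left-hand thread and nothing outside shows which. Find out which way the lid of the wide rotor loosens, unscrew it before lifting it (do not tear it off the thread), then raise it straight up so that the tubes inside can be reached, and finish still holding it in the gripper, level, still and about 10 cm above its place over the rotor. Leave the slim rotor's lid as it is and everything else where it stands.

Things in the scene. Friction and masses are not known exactly. Their poses are not given: they have to be found in the camera images.
- wide_lid_knob (a point): Centre, half-way up, of the wide rotor lid's knob: round, ribbed, black, 36 mm diameter, 30 mm high, gripped from above. It is one rigid piece with the lid, in the middle of its aluminium disc (109 mm diameter, 17 mm skirt, about 0.14 kg). The disc's top is 15 mm below this point, the skirt's lower edge 37 mm below. z is up; the frame turns with the lid.
- wide_lid: The same lid; origin on its axis at the skirt's lower edge, z up. Three-start quick thread. The wrong way it meets a hard stop within 7 degrees (forced, the knob slips in the fingers). The right way (anticlockwise from above or clockwise, unknown) it turns freely without rising, is off the thread at 55 degrees, meets a stop near 100; at 60 to 95 degrees from closed it lifts straight off.
- rotor_wide: The wide rotor, fixed: aluminium, 160 mm across at its widest, shoulder 50 mm high, standing on the mat. Origin on its axis at its underside, on top of the mat (6 mm above the bench); z up. With the lid closed the knob's centre is 90 mm above this origin. The closed lid's x axis lies within 3 degrees of its x axis.
- rotor_slim: The slim rotor, fixed: a straight aluminium drum of 112 mm diameter, hardly wider than its lid, of the same height, 220 mm from the wide one's axis. Same origin. Not to be opened.
- slim_lid_knob (a point): Centre, half-way up, of the knob of the slim rotor's lid, which looks exactly like the other lid. To be left alone.
- slim_lid_rim (a point): A point on the rim of the slim rotor's lid, 54.5 mm from its axis.
- highlighter_mid (a point): Centre of a yellow highlighter pen, 125 x 22 x 14 mm, lying on the mat between the rotors. Bystander.
- forceps_mid (a point): Middle of steel forceps, 130 mm long, 5 mm high, lying on the mat. Bystander.
- strip_tub_mid (a point): Centre of a white upright test-strip tub, 39 mm diameter, 118 mm high. Bystander.
- reagent_bottle_mid (a point): Centre of an amber reagent bottle, 84 mm diameter, 170 mm high. Bystander.
- beaker_mid (a point): Middle of a clear beaker of stirring rods, 76 mm diameter, 140 mm high with the rods. Bystander.
- pipette_mid (a point): Middle of a grey hand pipette lying on the bench, 260 mm long, 34 mm high. Bystander.
Not all that is in view belongs to the job. Leave any red or turquoise look-alike of the wide_lid alone.

How it is judged (in metres and radians):
On the way, in this order (a step that is already met when the one before it is completed fails the run):
1. the wide rotor's lid is turned at least 40 degrees loose while it still sits down on the rotor (angle between the x axis of wide_lid and the x axis of rotor_wide, either way round above 0.7 rad and z of wide_lid_knob in the frame of rotor_wide below 0.096 m), for 0.1 s.
2. the lid is lifted off the thread (z of wide_lid_knob in the frame of rotor_wide above 0.12 m), for 0.1 s.
At the end, for the whole second after the job is handed in: The gripper's fingers hold the wide rotor's lid, at rest, level within 11 degrees, 60 to 170 mm above its closed place and within 50 mm of the rotor's axis; the slim rotor's lid has not been turned or shifted (rim within 10 mm) and no bystander has moved more than 30 mm (z of wide_lid_knob in the frame of rotor_wide between 0.15 and 0.26 m and horizontal distance between wide_lid_knob and rotor_wide below 0.05 m and angle between wide_lid's own z axis and vertical below 0.2 rad and contact force between the fingers and wide_lid above 1 N and linear speed of wide_lid below 0.03 m/s and distance of slim_lid_rim from where it was at the start of the episode below 0.01 m and distance of each of highlighter_mid, forceps_mid, strip_tub_mid, reagent_bottle_mid, beaker_mid, pipette_mid from where it was at the start of the episode below 0.03 m); the arm keeps its last pose, push and grip.
It fails at once if the slim rotor's lid is turned or shifted by more than 10 mm at its rim (not (distance of slim_lid_rim from where it was at the start of the episode below 0.01 m)).
It fails at once if a bystander is pushed more than 30 mm from its place (distance of any of highlighter_mid, forceps_mid, strip_tub_mid, reagent_bottle_mid, beaker_mid, pipette_mid from where it was at the start of the episode above 0.03 m).
It also fails if it takes over 38 s, if anything falls off the work surface, if the arm or the gripper's body presses on something with over 40 N, if the wrist force passes 120 N, or if a joint passes its speed limit or range.

## Robot

A 6-joint arm with a two-finger parallel gripper is mounted at the origin on the work surface. World frame = base frame: x ahead of the robot, y to its left, z up, the work surface at z = 0. Lengths are in mm, angles in rad, forces in N, time in s.
With the tool pointing down it reaches from about 250 to 800 mm from the base axis. Payload 8.5 kg.
Tool frame: the origin (TCP) lies at the very end of the fingers, on their centre line; the grasp point (between the pads) lies 19 mm behind it (r.hold_point_z is the distance from the TCP to the grasp point, in mm); z points along the fingers, y is the line along which they close (so a half turn about z gives the same grasp; the last joint's range is limited). The gripper opens to 85 mm and grips with 20 to 120 N. Pads are 22 mm wide; open, the fingers measure 114 mm over their backs; the gripper's body (76 mm by 85 mm) begins 54 mm behind the grasp point. The pads swing forward as they close: fully open they stand 13 mm farther back than shut.
Start: joints at [-1.297, 0.238, -0.013, 1.319, 0, 1.571], TCP at [141.942, -505.402, 231.276] pointing down, gripper open.
Joint ranges: [-2.66, 2.66], [-1.03, 1.9], [-1.14, 1.46], [-1.82, 2.27], [-1.45, 1.34], [-3.14, 3.14]. Speed limits (rad/s): [2.22, 2.22, 2.79, 3.14, 3.14, 3.14].

## Interface

Orientations are given as [roll, pitch, yaw] about the fixed x, y, z axes, in that order (R = Rz(yaw) Ry(pitch) Rx(roll)).
In Python, from rig import r, grab_frame, job, trace, tip_of gives the robot as it stands.
- The arm moves only by the tool drive_tool, never from a script. Its argument "targets" is one flat list of numbers, 5 for each row, row after row: the finger opening in m, from 0 to 0.0854, then the shift along the world's x, y, z in m, then the turn about the world's z in rad. A call has 1 to 12 rows; each row shifts and turns the commanded pose from where the row before left it; what a row does not reach is not made up. A row lasts 1/12 s, in which the tool goes at most 41.7 mm and 7.16 degrees, less where a joint would pass 70% of its speed; a pose out of reach is approached as far as the arm can. A call is refused whole if a number of a shift passes 0.0417 or a number of a turn 0.125, either way. A call with a gripper value outside its range is refused whole. The fingers move at their own pace and stop on an object; the grip force is fixed at half the most. Time passes only in rows, so rows that do not move let the fingers close. It gives the time, the measured TCP pose, the force, the opening and the grip force at its end, in the units of the state.
- r.read_state(): the state, without advancing time (a new reading comes with each control period).
- grab_frame(name): name is "scene" or "top" or "wrist"; returns a dict with "frame" (420x560x3 uint8, blue, green, red), "intrinsics" (3x3 intrinsics, pixels), "R" (3x3) and "t" (3): a world point X has camera coordinates R X + t; the wrist camera has in their place "hand_eye" (4x4, takes a point from camera to tool coordinates, whose origin is the TCP and whose axes are the flange's). Camera axes: x right, y down, z forward; pixel columns grow to the right and rows downward; lengths in mm; the calibration is good to about 2 mm. A picture is of the moment at which its call begins: read the wrist's pose just before it. There is no depth.
- job.close_job(): hands the job in; it is judged then, once.
Trained networks look in a picture, given as the dict that the camera call returned (one of the last four; its "shot" number tells which), for a name from the list of things; names that differ only in an ending like _2 or _b are one class to them, and where a whole thing is asked for, a point or a joint stands for the part that bears it (a point fixed in the world has none). Each returns a list of dicts, best first, with "score" (0 to 1); they miss things now and then, are a little off and sometimes report something else, mostly with a low value. They report only what shows in the picture. A call takes as long as a camera call. They do not tell look-alikes from the thing itself.
- trace(thing, picture): "region" (420x560 bool, what is visible of it).
- tip_of(thing, picture): "position" ([x, y, z] in mm, in world coordinates, good to about 4 mm: a listed point, or the origin of a listed thing).
The state is a dict: "t": time; "joints": joint angles; "qd": joint speeds; "joint_efforts": joint torques, N m; "tool_pos": TCP position; "ee_rot": TCP orientation; "ft_force": force on the tool from outside, world axes, zero at the start; "ft_torque": the same for the moment, N m; "grip_width": opening from 0.0 (shut) to 1.0 (fully open); "finger_force": force on a finger pad.
Only numpy, scipy, OpenCV 4.12 (cv2) and the standard library are available. Lean on these libraries where they do the work, as an engineer would, in place of code of your own. Each camera call takes 0.05 s, during which the arm holds its last target. There are 200 camera calls.

## Working session

There is one attempt and no reset: what is moved stays moved. The work goes in short steps, Python scripts to look and compute and a tool call to move; the robot and the scene stay as the last step left them, time stands still between calls to the robot, and variables do not carry over. Pictures are saved under pics/ and viewed, at most 10 in all, crops included, and the job is handed in when it is done.

Besides the shell and the picture viewer there is one more tool, called after ">>>" as name(argument=value, ...) on one line, values as JSON. drive_tool: Moves the arm, as the interface text tells. Its arguments: {"type":"object","properties":{"targets":{"type":"array"}},"required":["targets"]}

```bash
mkdir -p pics; python3 - <<'E'
from rig import r, grab_frame, job, trace, tip_of
import cv2
s=r.read_state();print({k:s[k] for k in('t','tool_pos','ee_rot','ft_force','grip_width')})
for n in('scene','top'):
    f=grab_frame(n);cv2.imwrite(f'pics/{n}0.png',f['frame'])
    for th in('wide_lid_knob','rotor_wide','rotor_slim','slim_lid_knob','strip_tub_mid','reagent_bottle_mid','beaker_mid'):
        print(n,th,[(d['position'],round(d['score'],2)) for d in tip_of(th,f)[:3]])
E
```

```text
{'t': 0.0, 'tool_pos': array([ 141.82852573, -505.05014668,  230.67521404]), 'ee_rot': array([-3.14018150e+00, -2.06299049e-05,  2.73739102e-01]), 'ft_force': array([-0.50047849,  0.02779141, -0.02786931]), 'grip_width': 1.0003849516991696}
scene wide_lid_knob [([348.5, -283.6, 40.4], 0.97), ([516.4, -104.7, 96.3], 0.8), ([695.8, -270.9, 39.5], 0.72)]
scene rotor_wide [([513.4, -101.2, 8.6], 0.79), ([582.0, 106.3, 6.8], 0.7), ([655.2, -5.1, 7.6], 0.52)]
scene rotor_slim [([579.4, 104.1, 8.5], 0.73)]
scene slim_lid_knob [([579.3, 106.3, 97.4], 0.94)]
scene strip_tub_mid [([646.4, 364.9, 57.4], 0.95)]
scene reagent_bottle_mid [([578.5, -454.4, 83.0], 0.73)]
scene beaker_mid [([501.7, 449.6, 47.9], 0.93), ([655.4, -3.8, 8.0], 0.23), ([537.2, 1.7, 9.3], 0.21)]
top wide_lid_knob [([693.1, -266.2, 40.4], 0.87), ([356.5, -283.7, 38.4], 0.7), ([511.8, -107.2, 93.8], 0.55)]
top rotor_wide [([582.9, 107.2, 97.9], 0.22)]
top rotor_slim [([373.9, -516.1, 13.0], 0.65)]
top slim_lid_knob [([581.7, 104.3, 95.1], 0.75), ([580.0, 107.1, 5.0], 0.67)]
top strip_tub_mid [([651.2, 362.8, 57.0], 0.86)]
top reagent_bottle_mid [([581.9, -454.2, 84.0], 0.56)]
top beaker_mid [([653.2, -3.1, 10.4], 0.66), ([503.4, 454.4, 45.6], 0.59)]
```

View pics/scene0.png

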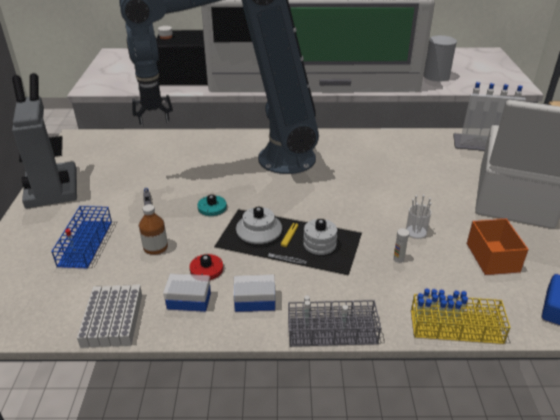

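View pics/top0.png

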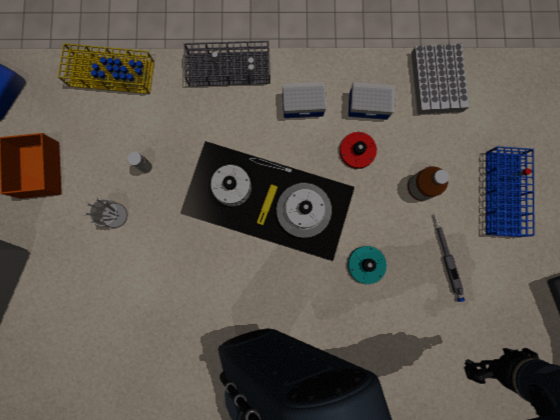

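The scene shows the wide rotor at about (258,225), the top view at (303,210). The slim rotor is at (320,235) in the scene view and (231,184) in the top view. The teal and red look-alikes lie on the bench. The fitted wide axis, about (514,-104), is 220 mm from the slim one, as it should be. Next I move over it.

>>> drive_tool(targets=[0.0854,0.0265,0.0285,0,0,0.0854,0.0265,0.0285,0,0,0.0854,0.0265,0.0285,0,0,0.0854,0.0265,0.0285,0,0,0.0854,0.0265,0.0285,0,0,0.0854,0.0265,0.0285,0,0,0.0854,0.0265,0.0285,0,0,0.0854,0.0265,0.0285,0,0,0.0854,0.0265,0.0285,0,0,0.0854,0.0265,0.0285,0,0,0.0854,0.0265,0.0285,0,0,0.0854,0.0265,0.0285,0,0])

```text
t: 1.8
tool_pos: [461.0, -161.6, 231.5]
ee_rot: [3.141, -0.0, 0.274]
ft_force: [0.8, -1.1, 0.2]
grip_width: 1.001
finger_force: 0.0
```

>>> drive_tool(targets=[0.0854,0.018,0.02,0,0,0.0854,0.018,0.02,0,0,0.0854,0.018,0.018,0,0,0.0854,0,0,0,0,0.0854,0,0,0,0])

```text
t: 2.22
tool_pos: [514.4, -104.5, 230.9]
ee_rot: [-3.141, 0.001, 0.276]
ft_force: [-1.7, 1.0, -0.4]
grip_width: 0.998
finger_force: 0.0
```

```bash
python3 - <<'E'
from rig import r, grab_frame, job, trace, tip_of
import cv2
s=r.read_state();print({k:s[k] for k in('t','tool_pos','ee_rot','joints','ft_force','ft_torque')})
f=grab_frame('wrist');cv2.imwrite('pics/w1.png',f['frame'])
print(f['hand_eye'])
for th in('wide_lid_knob','rotor_wide'):
    print(th,[(d['position'],round(d['score'],2)) for d in tip_of(th,f)[:3]])
E
```

```text
{'t': 2.2167, 'tool_pos': array([ 514.43091714, -104.47005175,  230.89652454]), 'ee_rot': array([-3.14128315e+00,  6.08779867e-04,  2.76187883e-01]), 'joints': array([-2.00351783e-01,  2.38726652e-01, -1.37647852e-02,  1.31898782e+00,
       -4.23101831e-06,  2.66505308e+00]), 'ft_force': array([-1.73541926,  0.9933679 , -0.36040612]), 'ft_torque': array([0.01624322, 0.04152132, 0.03668175])}
[[-4.19815733e-04 -9.45355712e-01 -3.26040491e-01  8.48891620e+01]
 [ 9.99999588e-01 -1.34276126e-04 -8.98283697e-04  1.06057514e-01]
 [ 8.05418170e-04 -3.26040733e-01  9.45355378e-01 -1.41221267e+02]
 [ 0.00000000e+00  0.00000000e+00  0.00000000e+00  1.00000000e+00]]
wide_lid_knob [([693.7, -264.8, 40.3], 0.84), ([509.2, -104.3, 100.2], 0.56), ([354.4, -285.2, 39.7], 0.56)]
rotor_wide []
```

View pics/w1.png

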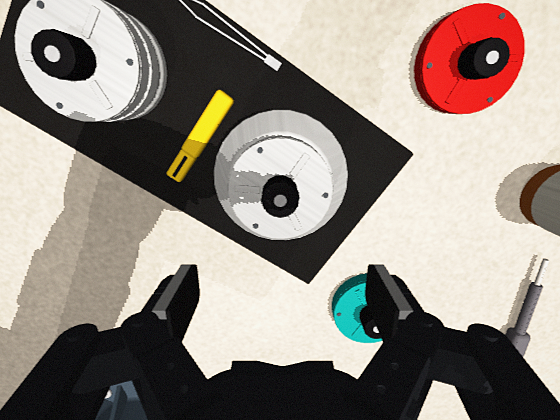

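The wrist view shows the wide lid with its knob top's dot at (280,201), and the slim lid at upper left. Joint 6 grows as yaw falls, so I'll first turn the yaw by +1.25 to leave room both ways. Before that I refine the axis from the dot.

```bash
cat >h.py <<'E'
import numpy as np
from scipy.spatial.transform import Rotation as Ro
def pose(s,f):
    T=np.eye(4);T[:3,:3]=Ro.from_euler('xyz',s['ee_rot']).as_matrix();T[:3,3]=s['tool_pos']
    return T@f['hand_eye']
def ray(K,C,u,v,z):
    d=C[:3,:3]@np.linalg.solve(K,[u,v,1]);p=C[:3,3];return p+d*(z-p[2])/d[2]
E
python3 - <<'E'
from rig import r, grab_frame
from h import *
import cv2
s=r.read_state();f=grab_frame('wrist');C=pose(s,f);K=f['intrinsics']
g=cv2.cvtColor(f['frame'],cv2.COLOR_BGR2GRAY)
m=((g[190:215,265:296]>70)).astype('uint8');n,l,st,ce=cv2.connectedComponentsWithStats(m)
print(st,ce)
i=l[11,15];u,v=ce[i]+[265,190];print(u,v,ray(K,C,u,v,111))
f=grab_frame('top');K=f['intrinsics'];R,t=f['R'],f['t'];C=np.eye(4);C[:3,:3]=R.T;C[:3,3]=-R.T@t
g=cv2.cvtColor(f['frame'],cv2.COLOR_BGR2GRAY);print(g[198:222,292:320][::2,::2])
E
```

```text
[[  0   0  31  25 590]
 [  7   3  14  12 125]
 [ 21  16  10   9  41]
 [  0  20   7   5  19]] [[14.8559322  11.69322034]
 [13.632       8.656     ]
 [27.26829268 21.6097561 ]
 [ 2.         22.78947368]]
278.632 198.656 [ 513.70304491 -102.41705896  111.        ]
[[19 38 42 42 43 42 44 44 39 38 37 42 43 42]
 [18 41 41 40 42 41 43 41 36 38 40 40 43 44]
 [25 40 41 41 38 39 35 36 37 41 41 42 43 45]
 [26 38 41 38 35 31 32 38 39 39 42 44 44 44]
 [26 37 34 31 33 34 34 39 38 41 43 43 46 45]
 [31 31 27 28 32 36 37 38 39 40 41 43 43 42]
 [25 26 29 30 34 36 39 41 42 42 42 44 45 47]
 [18 24 29 29 36 35 36 38 40 42 41 45 45 44]
 [24 26 32 35 35 37 38 42 41 42 43 46 46 46]
 [24 29 33 34 37 39 39 43 40 44 44 44 44 47]
 [26 30 33 33 37 39 36 41 43 44 44 45 45 46]
 [29 32 32 35 36 41 41 43 41 43 44 45 47 45]]
```

>>> drive_tool(targets=[0.0854,0,0,-0.008,0.12,0.0854,0,0,-0.008,0.12,0.0854,0,0,-0.008,0.12,0.0854,0,0,-0.008,0.12,0.0854,0,0,-0.008,0.12,0.0854,0,0,-0.008,0.12,0.0854,0,0,-0.008,0.12,0.0854,0,0,-0.008,0.12,0.0854,0,0,-0.008,0.12,0.0854,0,0,-0.008,0.12,0.0854,0,0,0,0,0.0854,0,0,0,0])

```text
t: 3.47
tool_pos: [513.4, -106.0, 151.3]
ee_rot: [-3.141, 0.0, 1.469]
ft_force: [0.5, 0.1, -0.1]
grip_width: 1.001
finger_force: 0.0
```

```bash
python3 - <<'E'
from rig import r, grab_frame
import cv2
s=r.read_state();print(s['tool_pos'],s['ee_rot'],s['joints'],s['ft_torque'])
f=grab_frame('wrist');cv2.imwrite('pics/w2.png',f['frame'])
E
```

```text
[ 513.40705562 -105.9505512   151.33530263] [-3.14098970e+00  3.54548354e-05  1.46897637e+00] [-2.03454185e-01  2.76817366e-01 -1.70331985e-01  1.12424322e+00
 -9.64475854e-05  1.46916214e+00] [-0.02707006 -0.02147826 -0.02248536]
```

View pics/w2.png

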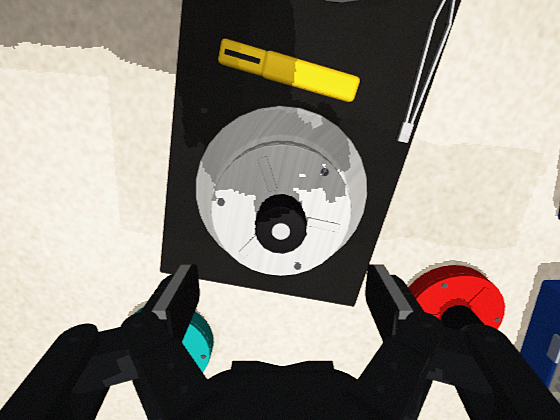

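The dot is now at (281,231), centred between the fingers. Next I check its position.

```bash
python3 - <<'E'
from rig import r, grab_frame
from h import *
import cv2
s=r.read_state();f=grab_frame('wrist');C=pose(s,f);K=f['intrinsics']
g=cv2.cvtColor(f['frame'],cv2.COLOR_BGR2GRAY)
m=(g[215:248,260:304]>90).astype('uint8');n,l,st,ce=cv2.connectedComponentsWithStats(m)
i=l[16,21];print(st[i]);u,v=ce[i]+[260,215];print(u,v,ray(K,C,u,v,111))
E
```

```text
[ 11   8  19  17 246]
279.9146341463415 230.8008130081301 [ 513.19764306 -102.1107921   111.        ]
```

>>> drive_tool(targets=[0.0854,0,0.003,-0.016,0,0.0854,0,0,-0.016,0,0.0854,0,0,-0.016,0,0.0854,0,0,-0.012,0,0.0854,0,0,-0.006,0,0.0854,0,0,0,0])

```text
t: 4.07
tool_pos: [513.4, -102.4, 84.6]
ee_rot: [-3.14, -0.0, 1.472]
ft_force: [0.2, -0.5, 0.1]
grip_width: 1.003
finger_force: 0.0
```

>>> drive_tool(targets=[0.02,0,0,0,0,0.02,0,0,0,0,0.02,0,0,0,0,0.02,0,0,0,0,0.02,0,0,0,0,0.02,0,0,0,0,0.02,0,0,0,0,0.02,0,0,0,0])

```text
t: 4.73
tool_pos: [514.3, -102.5, 86.3]
ee_rot: [3.14, 0.0, 1.474]
ft_force: [-1.4, -0.3, 6.7]
grip_width: 0.402
finger_force: 59.3
```

```bash
cat >st.py <<'E'
from rig import r
s=r.read_state()
for k in('t','tool_pos','ee_rot','joints','ft_force','ft_torque','grip_width','finger_force'):print(k,s[k])
E
python3 st.py
```

```text
t 4.7333
tool_pos [ 514.3276594  -102.5076971    86.26958201]
ee_rot [3.14033985e+00 1.83036363e-04 1.47355793e+00]
joints [-1.96692718e-01  3.27368858e-01 -2.78956555e-01  9.63206127e-01
 -5.77402677e-05  1.47134185e+00]
ft_force [-1.40219709 -0.33685764  6.67359568]
ft_torque [0.06269804 0.34711179 0.01152095]
grip_width 0.40185260918789506
finger_force 59.25614297389984
```

Gripped at 34 mm. Now I try anticlockwise about 9° while relieving the slight downward press.

>>> drive_tool(targets=[0.02,0,0,0.001,0.04,0.02,0,0,0,0.04,0.02,0,0,0,0.04,0.02,0,0,0,0.04,0.02,0,0,0,0])

```text
t: 5.15
tool_pos: [512.8, -101.9, 86.4]
ee_rot: [-3.14, -0.001, 1.635]
ft_force: [-5.6, 2.2, 2.9]
grip_width: 0.402
finger_force: 60.9
```

```bash
python3 st.py
```

```text
t 5.15
tool_pos [ 512.83655404 -101.93723993   86.39083841]
ee_rot [-3.13982263e+00 -1.09331958e-03  1.63548703e+00]
joints [-1.96565423e-01  3.27070846e-01 -2.79060811e-01  9.66657033e-01
  5.99029590e-04  1.30953863e+00]
ft_force [-5.57454596  2.22306978  2.87203351]
ft_torque [ 0.62990934  0.95381705 -0.2500243 ]
grip_width 0.40241200828748164
finger_force 60.870630741119385
```

>>> drive_tool(targets=[0.02,0,0,0,0.04,0.02,0,0,0,0.04,0.02,0,0,0,0.04])

```text
t: 5.4
tool_pos: [512.2, -100.8, 86.2]
ee_rot: [-3.139, -0.004, 1.755]
ft_force: [-6.5, 8.4, 5.7]
grip_width: 0.401
finger_force: 61.4
```

```bash
python3 st.py; python3 - <<'E'
from rig import grab_frame
import cv2
cv2.imwrite('pics/w3.png',grab_frame('wrist')['frame'])
E
```

```text
t 5.4
tool_pos [ 512.21411501 -100.83386492   86.22915372]
ee_rot [-3.13946186 -0.00401956  1.75450785]
joints [-0.196103    0.32696736 -0.27970514  0.96759302  0.0029431   1.19097242]
ft_force [-6.47627693  8.44829157  5.73329411]
ft_torque [ 1.84151684  1.31327841 -0.73368835]
grip_width 0.4007791531542652
finger_force 61.36365473270416
```

View pics/w3.png

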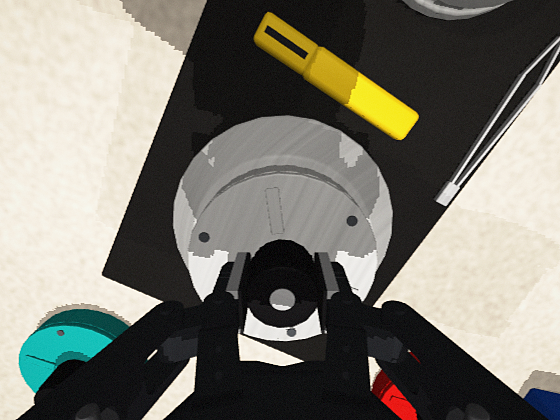

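The wrist view shows the disc's three dots at (204,237), (352,220) and (291,332). Before, they were at (221,202), (324,171) and (298,266). I'll compare the lid's angle in the world frame.

```bash
cat >>h.py <<'E'
def angs(pos,rot,dots,f,c=(513.2,-102.5)):
    C=pose(dict(tool_pos=pos,ee_rot=rot),f)
    for u,v in dots:
        p=ray(f['intrinsics'],C,u,v,81)[:2]-c;print(np.round(p,1),round(np.hypot(*p),1),round(np.degrees(np.arctan2(p[1],p[0])),1))
E
python3 - <<'E'
from rig import grab_frame
from h import *
f=grab_frame('wrist')
angs([513.4,-106,151.3],[-3.141,0,1.469],[(221,202),(324.5,171.5),(298,266)],f)
angs([512.2,-100.8,86.2],[-3.1395,-.004,1.7545],[(204,237),(352,220.5),(291.5,332)],f)
E
```

```text
[-43.8  15.2] 46.4 160.8
[35.5 30.7] 46.9 40.9
[  9.6 -45.8] 46.8 -78.2
[-45.4   9.4] 46.4 168.3
[31.7 33.6] 46.2 46.6
[ 14.1 -45.1] 47.2 -72.7
```

The lid moved only about 6.3° while the tool turned 16.3°, so it met the stop and slipped. It therefore loosens clockwise, with about 83° to go from here.

>>> drive_tool(targets=[0.02,0,0,0,-0.1,0.02,0,0,0,-0.1,0.02,0,0,0,-0.1,0.02,0,0,0,-0.1,0.02,0,0,0,-0.1,0.02,0,0,0,-0.1,0.02,0,0,0,-0.1,0.02,0,0,0,-0.1,0.02,0,0,0,-0.1,0.02,0,0,0,-0.1,0.02,0,0,0,-0.1,0.02,0,0,0,-0.1])

```text
t: 6.5
tool_pos: [514.1, -101.5, 86.5]
ee_rot: [-3.14, -0.001, 0.549]
ft_force: [2.0, 3.9, -1.2]
grip_width: 0.403
finger_force: 60.6
```

>>> drive_tool(targets=[0.02,0,0,0,-0.07,0.02,0,0,0,-0.07,0.02,0,0,0,-0.07,0.02,0,0,0,-0.05,0.02,0,0,0,0,0.02,0,0,0,0])

```text
t: 7.0
tool_pos: [514.4, -102.5, 86.6]
ee_rot: [3.141, -0.001, 0.295]
ft_force: [1.3, 0.5, 0.6]
grip_width: 0.402
finger_force: 60.7
```

```bash
python3 st.py; python3 - <<'E'
from rig import grab_frame
import cv2
cv2.imwrite('pics/w4.png',grab_frame('wrist')['frame'])
E
```

```text
t 7.0
tool_pos [ 514.42471986 -102.46301887   86.62769183]
ee_rot [ 3.14121475e+00 -9.71910249e-04  2.95103400e-01]
joints [-1.96680385e-01  3.27327092e-01 -2.77967108e-01  9.64466952e-01
  1.25819365e-04  2.64980912e+00]
ft_force [1.31728886 0.53657969 0.56211317]
ft_torque [ 0.17528043 -0.29320981  0.0233518 ]
grip_width 0.4021331842159169
finger_force 60.73963522911072
```

View pics/w4.png

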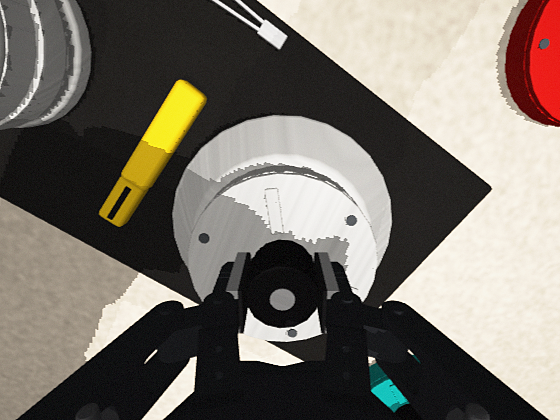

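The dots at (204,238) and (351,220) stayed fixed in the tool frame and the torque is near zero. So the lid turned 83.6° with the tool, about 77° from closed, and I lift, gently at first.

>>> drive_tool(targets=[0.02,0,0,0.003,0,0.02,0,0,0.003,0,0.02,0,0,0.003,0,0.02,0,0,0.003,0])

```text
t: 7.38
tool_pos: [514.3, -102.3, 98.6]
ee_rot: [-3.141, -0.001, 0.294]
ft_force: [4.6, 2.1, -4.5]
grip_width: 0.403
finger_force: 60.4
```

>>> drive_tool(targets=[0.02,0,0,0.008,0,0.02,0,0,0.01,0,0.02,0,0,0.01,0,0.02,0,0,0.01,0,0.02,0,0,0.01,0,0.02,0,0,0.01,0,0.02,0,0,0.01,0,0.02,0,0,0.01,0,0.02,0,0,0.008,0,0.02,0,0,0.002,0,0.02,0,0,0,0,0.02,0,0,0,0])

```text
t: 8.38
tool_pos: [513.8, -102.4, 186.0]
ee_rot: [-3.141, 0.0, 0.294]
ft_force: [-0.4, 0.9, -1.5]
grip_width: 0.403
finger_force: 60.5
```

```bash
python3 st.py; python3 - <<'E'
from rig import grab_frame,tip_of
import cv2
f=grab_frame('scene');print([(d['position'],d['score']) for d in tip_of('wide_lid_knob',f)])
cv2.imwrite('pics/s5.png',cv2.resize(f['frame'][120:300,180:420],None,fx=3,fy=3))
E
```

```text
t 8.3833
tool_pos [ 513.81579306 -102.39308148  186.03860951]
ee_rot [-3.14134974e+00  2.84310778e-04  2.93745611e-01]
joints [-1.96749962e-01  2.55751565e-01 -1.07067263e-01  1.20834272e+00
  8.03441454e-05  2.65109710e+00]
ft_force [-0.37231376  0.88371473 -1.51196236]
ft_torque [-0.04732455  0.06173207  0.00786865]
grip_width 0.40273735722873105
finger_force 60.49741744995117
[([348.8, -285.5, 36.4], 0.97), ([513.1, -106.1, 193.0], 0.92), ([695.3, -268.8, 38.4], 0.68)]
```

View pics/s5.png

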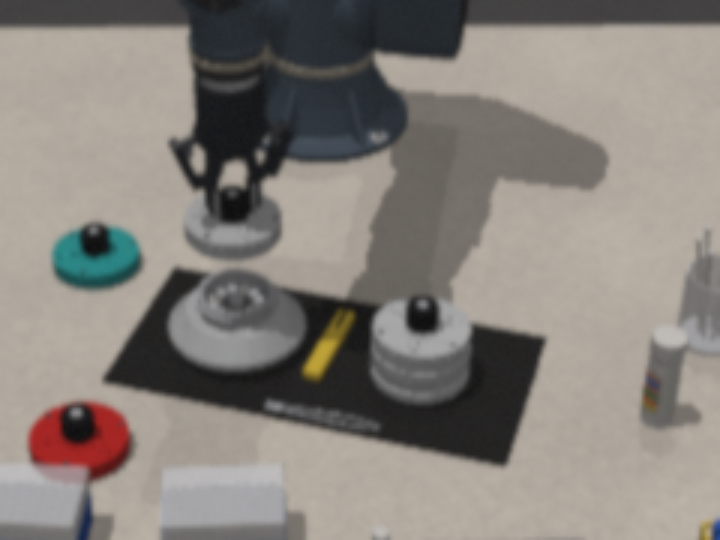

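The lid hangs level in the gripper about 100 mm above the open rotor, with the tubes showing and everything else in place.

```bash
python3 -c "
from rig import job
print(job.close_job())"
```

```text
the job is handed in; nothing more can be done
None
```

The wide rotor's lid loosens clockwise (a left-hand thread): I unscrewed it about 77° from closed, lifted it straight up, and handed the job in with the gripper holding it level about 10 cm above the open rotor; the call returned no verdict.

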